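# Kit the base plate under the board clamp

## Task

Make up this kit in the grey tray: first lay the long aluminium base plate flat into the tray's big pocket and let go of it, then set the white board clamp upright on top of the plate, square in the same pocket; it may face either end of the tray. Set both down rather than dropping them, and leave the short aluminium plate where it lies.

Things in the scene. Friction and masses are not known exactly. Their poses are not given: they have to be found in the camera images.
- kit_tray: Grey kit tray, fixed, 180 x 184 mm. Origin: bench level under the big pocket's centre, z up. Pocket: 70 mm (x) by 138 mm (y), floor 4 mm above origin, walls 12 mm thick with top at 22 mm. In the middle of both long sides (y -38 to 38) there is no wall: finger room on the 4 mm floor for x -67 to 71 mm. From x = 71 to 113: two small bays, walls 18 mm high, already filled.
- base_plate: Long base plate, loose: plain aluminium, 54 x 120 x 12 mm (its x, y, z) with a small hole near each corner, about 0.2 kg. Origin at the centre of its underside, z up, y along its length. Symmetrical, so either way round is right.
- short_plate: Short plate, loose, which stays where it is: same aluminium, width, thickness and holes as the base plate, but only 76 mm long (54 x 76 x 12 mm). Origin at the centre of its underside, y along its length.
- board_clamp: White and grey board clamp (small vice), 0.34 kg, standing on its flat foot: 50 mm wide (x), 105 mm long (y -34 to 71), 12 mm high. Three jaws up to 38 mm high at y -34 to -22, 3 to 15 (48 mm wide, does not slide) and 57 to 71. A black knob sticks out to y = -71, 12 to 28 mm up; it clears the pocket wall. Origin at underside level, mid-width, z up. Grip across the 50 mm width near clamp_foot.
- clamp_foot (a point): Centre of the underside of the clamp's foot: 18.5 mm from the clamp's origin along the clamp's +y. Axes as the clamp's.

How it is judged:
On the way:
1. the long base plate lies flat on the floor of the tray's big pocket, let go, while the clamp is still away from the tray (x of base_plate in the frame of kit_tray between -0.012 and 0.012 m and y of base_plate in the frame of kit_tray between -0.014 and 0.014 m and z of base_plate in the frame of kit_tray below 0.008 m and angle between base_plate's own z axis and vertical below 0.06 rad and angle between the y axis of base_plate and the y axis of kit_tray, either way round below 0.21 rad and linear speed of base_plate below 0.02 m/s and contact force between base_plate and the fingers below 0.2 N and horizontal distance between clamp_foot and kit_tray above 0.09 m), for 0.2 s.
At the end, for the whole second after the job is handed in: Long plate flat on the pocket floor (centre within 12 mm across, 14 mm along, 12 degrees); clamp upright on it, foot centre within 14 mm across and 20 mm along of the pocket centre, in line within 12 degrees, either way round; both at rest, let go (x of base_plate in the frame of kit_tray between -0.012 and 0.012 m and y of base_plate in the frame of kit_tray between -0.014 and 0.014 m and z of base_plate in the frame of kit_tray below 0.008 m and angle between each of base_plate, board_clamp's own z axis and vertical below 0.06 rad and angle between the y axis of each of base_plate, board_clamp and the y axis of kit_tray, either way round below 0.21 rad and linear speed of each of base_plate, board_clamp below 0.02 m/s and contact force between each of base_plate, board_clamp and the fingers below 0.2 N and x of clamp_foot in the frame of kit_tray between -0.014 and 0.014 m and y of clamp_foot in the frame of kit_tray between -0.02 and 0.02 m and z of clamp_foot in the frame of kit_tray between 0.0135 and 0.019 m and contact force between board_clamp and base_plate above 1 N); the robot touches nothing.
It fails at once if the base plate is dropped (falls freely for more than about 3 cm) (linear speed of base_plate above 0.8 m/s and contact force between base_plate and the fingers below 0.05 N).
It fails at once if the clamp is dropped (falls freely for more than about 3 cm) (linear speed of board_clamp above 0.8 m/s and contact force between board_clamp and the fingers below 0.05 N).
It fails at once if the short plate is moved by more than 3 cm (distance of short_plate from where it was at the start of the episode above 0.03 m).
It also fails if it takes over 61 s, if anything falls off the work surface, if the arm or the gripper's body presses on something with over 40 N, if the wrist force passes 120 N, or if a joint passes its speed limit or range.

## Robot

A 6-joint arm with a two-finger parallel gripper is mounted at the origin on a cart in front of the work surface, level with it; the furniture and walls round the work are solid. World frame = base frame: x ahead of the robot, y to its left, z up, the work surface at z = 0. Lengths are in m, angles in rad, forces in N, time in s.
With the tool pointing down it reaches from about 0.3 to 1 m from the base axis. Payload 5.1 kg.
Tool frame: the origin (TCP) lies at the very end of the fingers, on their centre line; the grasp point (between the pads) lies 19 mm behind it; z points along the fingers, y is the direction in which the jaws open and shut (so a half turn about z gives the same grasp; the last joint's range is limited). The gripper opens to 95 mm and grips with 3 to 60 N. Pads are 20 mm wide; open, the fingers measure 119 mm over their backs; the gripper's body (75 mm by 180 mm) begins 59 mm behind the grasp point.
Start: joints at [1.053, 0.124, 1.65, -0, 1.367, -0.083], TCP at [0.274, 0.589, 0.215] pointing down, gripper open.
Joint ranges: [-2.61, 2.61], [-1.02, 2.33], [0.03, 2.71], [-1.35, 4.49], [0.32, 2.68], [-2.91, 2.91]. Speed limits (rad/s): [2.57, 2.57, 3.14, 3.14, 3.14, 3.14].

## Interface

Orientations are given as a 3x3 rotation matrix whose columns are the frame's x, y, z axes.
In Python, from station import env gives the robot as it stands.
- The arm moves only by the tool play_rows, never from a script. Its argument "series" is a list of rows, each a list of 2 entries, a list of its own where there are three numbers: the shift along the tool's x, y, z scaled (see below), then the turn, a rotation vector about the tool's x, y, z scaled (see below). In form: [[[x, y, z], [wx, wy, wz]], ...]. A call has 1 to 5 rows; each row shifts and turns the commanded pose from where the row before left it, along the tool's axes as they then stand; what a row does not reach is not made up. The controller multiplies each number of a shift by 0.2 m and each number of a turn by 180 degrees. A row lasts 1/8 s, in which the tool goes at most 62.5 mm and 10.7 degrees, less where a joint would pass 70% of its speed; a pose out of reach is approached as far as the arm can. A call with a number of a shift or a turn outside -1 to 1 is refused whole. A call with a gripper value outside its range is refused whole. "claw" is the opening, from -1 (shut) to 1 (fully open), set as the call begins (left out, the last holds). The fingers move at their own pace and stop on an object; the grip force is fixed at half the most. Time passes only in rows, so rows that do not move let the fingers close. It gives the time, the measured TCP pose, the force and the opening at its end, in the units of the state.
- env.sense(): the state, without advancing time (a new reading comes with each control period).
- env.capture(name): name is "side" or "top"; returns (picture, depth): 400x640x3 uint8, blue, green, red; 400x640 float32, m along the optical axis (not along the pixel's ray), 0 where there is no reading.
- env.camera_info(name): a dict with "fovy" (degrees; the focal length in pixels is half the picture's height over the tangent of half this angle, whatever the lens; pixels are square), "cx", "cy" (the principal point, pixels), "pose" (4x4, takes a point from camera to world coordinates). Camera axes: x right, y down, z forward; pixel columns grow to the right and rows downward; lengths in m; the calibration is good to about 2 mm. A picture is of the moment at which its call begins. camera_info takes no time and is no camera call.
- env.close_job(): hands the job in, once; it reports no verdict.
Trained networks look in the newest picture that a camera, given by its name, has taken for a name from the list of things; names that differ only in an ending like _2 or _b are one class to them, and where a whole thing is asked for, a point or a joint stands for the part that bears it (a point fixed in the world has none). Each returns a list of dicts, best first, with "p" (0 to 1); they miss things now and then, are a little off and sometimes report something else, mostly with a low value. They report only what shows in the picture. A call takes as long as a camera call.
- env.trace(camera, query): "mask" (400x640 bool, what is visible of it) and "location" ([row, column] in pixels, amid what is visible of it).
- env.tip_of(camera, query): "location" ([row, column] in pixels: a listed point, or the origin of a listed thing).
The state is a dict: "t": time; "q": joint angles; "joint_velocities": joint speeds; "effort": joint torques, N m; "ee_pos": TCP position; "eef_rot": TCP orientation; "contact_force": force on the tool from outside, world axes, zero at the start; "wrist_torque": the same for the moment, N m; "grip_width": opening from 0.0 (shut) to 1.0 (fully open).
Only numpy, scipy, OpenCV 4.12 (cv2) and the standard library are available. Lean on these libraries where they do the work, as an engineer would, in place of code of your own. Each camera call takes 0.05 s, during which the arm holds its last target.

## Working session

There is one attempt and no reset: what is moved stays moved. The work goes in short steps, Python scripts to look and compute and a tool call to move; the robot and the scene stay as the last step left them, time stands still between calls to the robot, and variables do not carry over. Pictures are saved under pics/ and viewed, and the job is handed in when it is done.

Besides the shell and the picture viewer there is one more tool, called after "Emit:" in YAML: its name, and indented under it one key for each argument. play_rows: Moves the arm, as the interface text tells. Its arguments: {"type":"object","properties":{"series":{"type":"array"},"claw":{"type":"number"}},"required":["series"]}

```bash
ls; mkdir -p pics; python3 - <<'E'
from station import env
import cv2,numpy as np
np.set_printoptions(precision=4,suppress=True)
s=env.sense();print(s['t'],s['ee_pos'],s['eef_rot'],s['grip_width'])
for c in('side','top'):
    im,d=env.capture(c);cv2.imwrite(f'pics/{c}0.png',im);np.save(f'{c}0d.npy',d);print(c,env.camera_info(c))
    for q in('kit_tray','base_plate','short_plate','board_clamp'):
        for r in env.trace(c,q)[:3]: print(c,q,round(r['p'],2),r['location'],r['mask'].sum())
E
```

```text
pics
0.0 [0.2735 0.589  0.2134] [[-0.907   0.4212 -0.001 ]
 [ 0.4212  0.907  -0.0018]
 [ 0.0001 -0.002  -1.    ]] 0.9972136016262422
side {'fovy': 49.15897681609684, 'cx': 321.34614462723425, 'cy': 198.50134824369655, 'pose': array([[ 0.8403, -0.2713,  0.4694,  0.0827],
       [-0.5416, -0.3835,  0.748 , -0.919 ],
       [-0.0229, -0.8828, -0.4692,  0.5098],
       [ 0.    ,  0.    ,  0.    ,  1.    ]])}
side kit_tray 0.59 [173.5, 276.8] 2308
side base_plate 0.84 [270.7, 380.7] 1512
side base_plate 0.3 [234.5, 302.5] 664
side short_plate 0.63 [235.4, 301.4] 660
side short_plate 0.32 [206.5, 348.2] 1114
side board_clamp 0.8 [205.7, 348.0] 1000
top {'fovy': 51.75095076066034, 'cx': 317.27199723589206, 'cy': 200.7831406745678, 'pose': array([[ 0.0518, -0.9776,  0.2039,  0.312 ],
       [-0.9986, -0.0497,  0.0157, -0.1578],
       [-0.0052, -0.2045, -0.9789,  1.0411],
       [ 0.    ,  0.    ,  0.    ,  1.    ]])}
top kit_tray 0.77 [190.5, 243.5] 4968
top base_plate 0.7 [209.4, 423.0] 1024
top short_plate 0.68 [229.4, 351.1] 656
top board_clamp 0.82 [173.1, 337.5] 911
```

View pics/side0.png

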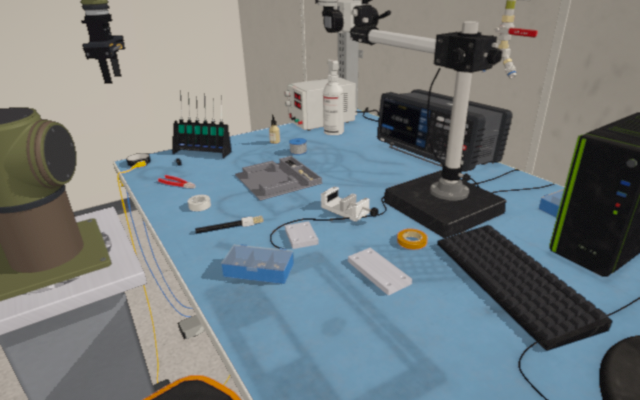

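View pics/top0.png

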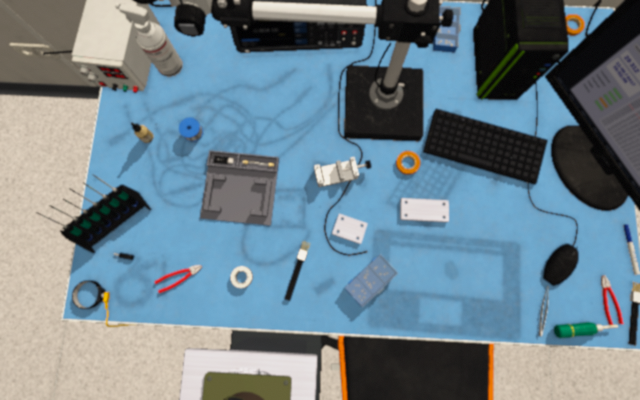

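The top view shows the tray at (240,188), the clamp at (338,172), the short plate at (350,229) and the long plate at (424,210). The side view agrees with this. Next I'll measure the poses.

```bash
cat > h.py <<'E'
from station import env
import cv2,numpy as np
np.set_printoptions(precision=4,suppress=True)
def K(c):
    i=env.camera_info(c);f=200/np.tan(np.radians(i['fovy']/2));return f,i['cx'],i['cy'],np.array(i['pose'])
def cloud(c,d):
    f,cx,cy,P=K(c);v,u=np.mgrid[:400,:640]
    p=np.stack([(u-cx)/f*d,(v-cy)/f*d,d],-1)
    w=p@P[:3,:3].T+P[:3,3];w[d<=0]=np.nan;return w
def plane(c,uv,z):
    f,cx,cy,P=K(c);uv=np.asarray(uv,float).reshape(-1,2)
    r=np.c_[(uv[:,0]-cx)/f,(uv[:,1]-cy)/f,np.ones(len(uv))]@P[:3,:3].T
    return P[:3,3]+r*((z-P[2,3])/r[:,2])[:,None]
def proj(c,X):
    f,cx,cy,P=K(c);p=(np.asarray(X)-P[:3,3])@P[:3,:3]
    return np.c_[p[:,0]/p[:,2]*f+cx,p[:,1]/p[:,2]*f+cy]
E
python3 - <<'E'
from h import *
for c in('side','top'):
    im,d=env.capture(c);w=cloud(c,d)
    for q in('kit_tray','base_plate','short_plate','board_clamp'):
        for r in env.trace(c,q)[:1]:
            m=r['mask'];z=w[m][:,2]
            print(c,q,round(r['p'],2),'z pct',np.nanpercentile(z,[2,10,30,50,70,90,98]))
            if 'plate' in q:
                ys,xs=np.nonzero(m);X=plane(c,np.c_[xs,ys],0.012)
                rc=cv2.minAreaRect((X[:,:2]*1000).astype(np.float32));print('  rect',rc)
                k=np.abs(w[...,2]-.012)<.005;k&=cv2.dilate(m.astype(np.uint8),np.ones((3,3)))>0
                print('   depthrect',cv2.minAreaRect((w[k][:,:2]*1000).astype(np.float32)),np.median(w[k],0))
    for q in('kit_tray','base_plate','short_plate','board_clamp','clamp_foot'):
        for r in env.tip_of(c,q)[:2]:
            u=r['location'];print(c,'tip',q,round(r['p'],2),u,plane(c,[[u[1],u[0]]],0))
    # table level
    print('table', np.nanmedian(w[300:320,340:400,2]) if c=='side' else np.nanmedian(w[250:300,100:140,2]))
    # tall things near
    k=(w[...,2]>.06)&(w[...,0]>.2)&(w[...,0]<.9)&(abs(w[...,1])<.5)
    n,l,st,ce=cv2.connectedComponentsWithStats(k.astype(np.uint8))
    for i in range(1,n):
        if st[i,4]>30: 
            p=w[l==i];print('tall',st[i],p.min(0),p.max(0))
for c in ('top','side'):
    im,d=env.capture(c)
    x0,y0=(190,130) if c=='top' else (220,130)
    cv2.imwrite(f'pics/{c}1.png',cv2.resize(im[y0:y0+110,x0:x0+(270 if c=="top" else 200)],None,fx=2.9,fy=2.9,interpolation=cv2.INTER_CUBIC))
E
```

```text
side kit_tray 0.92 z pct [0.0017 0.0031 0.0042 0.0057 0.0127 0.0204 0.0227]
side base_plate 0.7 z pct [0.0001 0.0045 0.0109 0.0118 0.0124 0.0131 0.0137]
  rect ((516.2175903320312, -420.09771728515625), (132.98963928222656, 65.55203247070312), 88.99385070800781)
   depthrect ((520.097900390625, -415.3211364746094), (124.12930297851562, 56.402347564697266), 89.66213989257812) [ 0.5176 -0.4226  0.012 ]
side short_plate 0.85 z pct [0.0006 0.0051 0.0107 0.0117 0.0124 0.0131 0.0137]
  rect ((458.45501708984375, -235.61770629882812), (94.04537200927734, 56.29434585571289), 71.14335632324219)
   depthrect ((462.2760314941406, -228.5240478515625), (80.70152282714844, 54.439453125), 73.47804260253906) [ 0.4609 -0.2317  0.012 ]
side board_clamp 0.72 z pct [0.0029 0.0077 0.0129 0.0234 0.0311 0.0376 0.0391]
side tip kit_tray 0.65 [180.2, 268.2] [[0.5321 0.0662 0.    ]]
side tip base_plate 0.62 [273.9, 378.1] [[ 0.5168 -0.4197  0.    ]]
side tip short_plate 0.79 [237.1, 303.0] [[ 0.4655 -0.2312  0.    ]]
side tip board_clamp 0.6 [214.4, 353.8] [[ 0.6116 -0.2157  0.    ]]
side tip clamp_foot 0.59 
[... 1306 characters left out ...]
4 -0.1987  0.    ]]
top tip base_plate 0.67 [208.9, 424.7] [[ 0.5217 -0.4175  0.    ]]
top tip short_plate 0.66 [230.2, 349.4] [[ 0.4568 -0.2266  0.    ]]
top tip board_clamp 0.72 [173.4, 342.5] [[ 0.6053 -0.2033  0.    ]]
top tip clamp_foot 0.66 [173.0, 334.5] [[ 0.6054 -0.1823  0.    ]]
table 0.0007039239011099596
tall [133   0  25   4  73] [0.7937 0.1621 0.3854] [0.8052 0.203  0.3974]
tall [ 169    0  285  100 8293] [ 0.7476 -0.3801  0.0601] [0.8433 0.1434 0.4153]
tall [  72    4  104   79 4742] [0.7928 0.2492 0.06  ] [0.9    0.4671 0.2484]
tall [131 122  11  10  72] [0.6713 0.3104 0.0607] [0.6896 0.3295 0.0975]
tall [  36  174  102   70 1516] [0.3838 0.2962 0.06  ] [0.5277 0.4507 0.1837]
```

```bash
python3 - <<'E'
from h import *
# orthographic height map from both cameras
def hm(x0,x1,y0,y1,res,name,top_only=False):
    H=int((x1-x0)/res);W=int((y1-y0)/res)
    img=np.zeros((H,W,3),np.uint8)
    im,d=env.capture('top');w=cloud('top',d)
    # rendered: for each cell, iterate z: intersect using depth; approximate with upsampled cloud scatter
    wu=cv2.resize(w.astype(np.float32),None,fx=5,fy=5,interpolation=cv2.INTER_LINEAR).reshape(-1,3)
    k=np.isfinite(wu).all(1);wu=wu[k]
    i=((x1-wu[:,0])/res).astype(int);j=((y1-wu[:,1])/res).astype(int)
    k=(i>=0)&(i<H)&(j>=0)&(j<W);o=np.argsort(wu[k][:,2])
    z=np.zeros((H,W));z[i[k][o],j[k][o]]=wu[k][o][:,2]
    np.save(name+'.npy',z)
    c=cv2.applyColorMap(np.clip(z/.04*255,0,255).astype(np.uint8),cv2.COLORMAP_JET)
    for m in range(0,W,int(.02/res)): c[:6,m]=255
    for m in range(0,H,int(.02/res)): c[m,:6]=255
    cv2.imwrite(f'pics/{name}.png',cv2.resize(c,None,fx=2,fy=2,interpolation=cv2.INTER_NEAREST))
hm(.42,.70,-.06,.2,.001,'tray'); hm(.54,.68,-.30,-.10,.0005,'clamp')
E
```

```text
(no output)
```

View pics/tray.png

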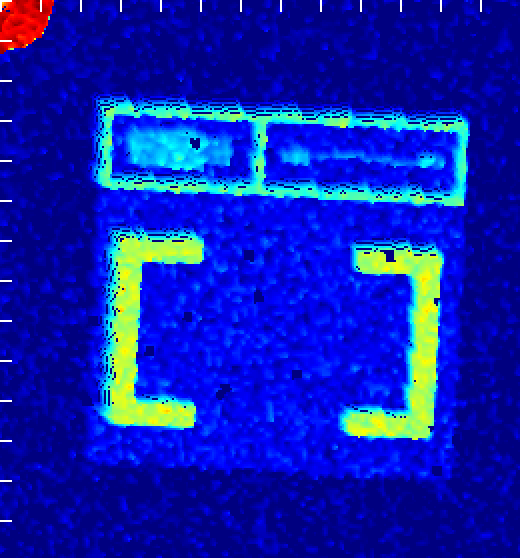

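View pics/clamp.png

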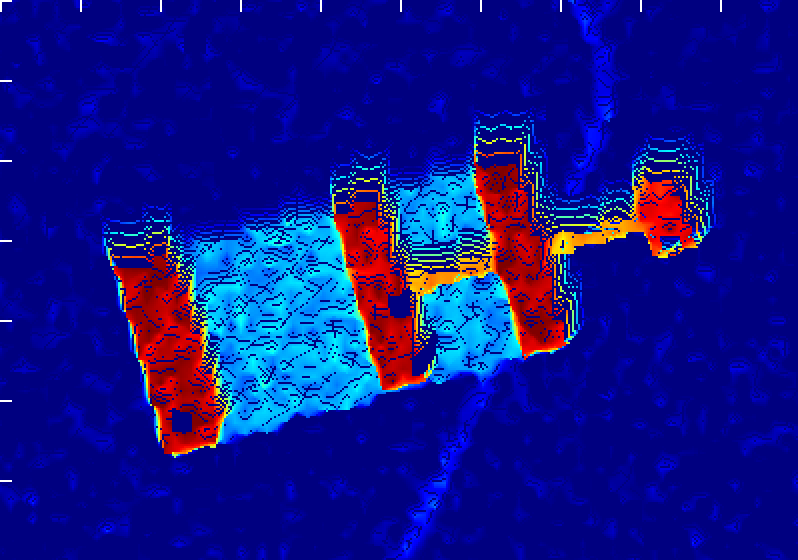

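View pics/top1.png

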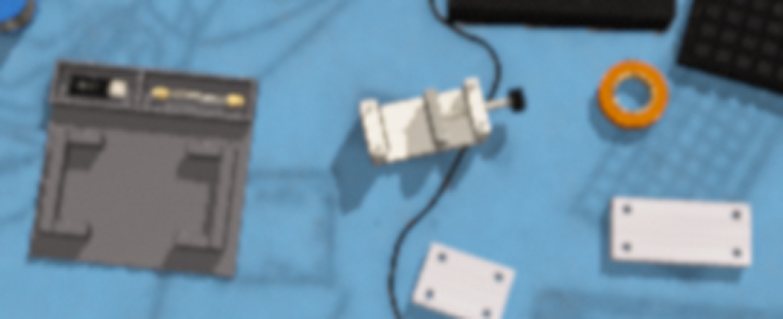

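```bash
cat >> h.py <<'E'
from scipy.optimize import differential_evolution
def tray_m(x,y):
    z=np.zeros_like(x);z[(x>-.067)&(x<.071)&(abs(y)<.092)]=.004
    o=(abs(x)<.047)&(abs(y)<.081);i=(abs(x)<.035)&(abs(y)<.069)
    z[o&~i&(abs(y)>.038)]=.022
    z[(x>=.071)]=np.nan;return z
def clamp_m(x,y):
    z=np.zeros_like(x);z[(abs(x)<.025)&(y>-.034)&(y<.071)]=.012
    for a,b,h in((-.034,-.022,.025),(.003,.015,.024),(.057,.071,.025)): z[(abs(x)<h)&(y>a)&(y<b)]=.038
    z[(abs(x)<.01)&(((y<-.034))|((y>-.022)&(y<.003)))]=np.nan
    return z
def plate_m(L):
    def f(x,y):
        z=np.zeros_like(x);z[(abs(x)<.027)&(abs(y)<L/2)]=.012;return z
    return f
def fit(model,P,c0,th0,r=.13,dz=0,dx=.03,dth=.25,ext=None):
    P=P[np.isfinite(P).all(1)]
    P=P[(np.hypot(*(P[:,:2]-c0).T)<r+.02)&(P[:,2]<.08)]
    def cost(v):
        c,s=np.cos(v[2]),np.sin(v[2]);d=P[:,:2]-v[:2]
        x=c*d[:,0]+s*d[:,1];y=-s*d[:,0]+c*d[:,1]
        e=np.abs(P[:,2]-dz-model(x,y));e=np.minimum(e,.008)
        if ext is not None: e=e[(np.abs(x)<ext[0])&(y>ext[1])&(y<ext[2])]
        return np.nanmean(e)*1e3
    R=differential_evolution(cost,[(c0[0]-dx,c0[0]+dx),(c0[1]-dx,c0[1]+dx),(th0-dth,th0+dth)],seed=1,popsize=20,maxiter=120,tol=1e-6)
    return R.x,R.fun
E
python3 - <<'E'
from h import *
C={}
for c in('top','side'):
    im,d=env.capture(c);C[c]=cloud(c,d).reshape(-1,3)
C['both']=np.r_[C['top'],C['side']]
for k,P in C.items():
    print(k,'tray',*fit(tray_m,P,(.55,.07),-.05,ext=(.08,-.1,.1)))
    print(k,'clamp',*fit(clamp_m,P,(.605,-.20),.2-0,ext=(.035,-.045,.08),r=.1))
    print(k,'plate',*fit(plate_m(.12),P,(.519,-.415),0,r=.08))
    print(k,'short',*fit(plate_m(.076),P,(.461,-.227),-.29,r=.06))
E
```

```text
top tray [ 0.5308  0.063  -0.0507] 1.7707377081759668
top clamp [ 0.6095 -0.2037  0.2801] 2.282698640109884
top plate [ 0.5197 -0.4143 -0.0014] 1.6330854021008399
top short [ 0.4614 -0.2266 -0.2935] 1.843931008319565
side tray [ 0.5322  0.0601 -0.0568] 2.378597833515401
side clamp [ 0.6089 -0.2045  0.2265] 4.434758454195435
side plate [ 0.5207 -0.4162 -0.0179] 1.0226048756642228
side short [ 0.4636 -0.2259 -0.305 ] 1.4225442868057445
both tray [ 0.5308  0.063  -0.0503] 1.999679511874138
both clamp [ 0.6096 -0.2037  0.2787] 3.3146947100793533
both plate [ 0.5196 -0.4144  0.0004] 1.3137029658104449
both short [ 0.4628 -0.2271 -0.293 ] 1.6917506278937202
```

```bash
cat >> h.py <<'E'
from scipy.spatial.transform import Rotation as Ro
def Rd(yaw):  # tool y axis at yaw, z down
    y=np.array([np.cos(yaw),np.sin(yaw),0]);z=np.array([0,0,-1.]);return np.c_[np.cross(y,z),y,z]
def plan(pts,nd=2,vmax=.055,p=None,R=None,vz=None):
    """pts: list of (x,y,z,yaw[,vmax])"""
    s=env.sense();p=np.array(s['ee_pos']) if p is None else p;R=np.array(s['eef_rot']) if R is None else R
    out=[]
    for q in pts:
        v=q[4] if len(q)>4 else vmax
        t=np.array(q[:3]);T=Rd(q[3]);rv=Ro.from_matrix(R.T@T).as_rotvec()
        n=int(max(np.ceil(np.linalg.norm(t-p)/v),np.ceil(np.degrees(np.linalg.norm(rv))/10),1))
        for i in range(n,0,-1):
            sh=np.round(R.T@((t-p)/i)/.2,nd);rv=Ro.from_matrix(R.T@T).as_rotvec()/i;w=np.round(rv/np.pi,3)
            p=p+R@(sh*.2);R=R@Ro.from_rotvec(w*np.pi).as_matrix()
            out.append([[float(a)+0. for a in sh],[float(a)+0. for a in w]])
    for k in range(0,len(out),5): print(out[k:k+5])
    print('end',p)
E
python3 - <<'E'
from h import *
for c in('top','side'):
    im,d=env.capture(c);w=cloud(c,d).reshape(-1,3);w=w[np.isfinite(w).all(1)]
    k=(w[:,0]>.62)&(w[:,0]<.8)&(w[:,1]<.2)&(w[:,1]>-.35)&(w[:,2]>.015)
    for x in np.arange(.64,.8,.02):
        q=w[k&(abs(w[:,0]-x)<.01)]
        if len(q):print(c,x,'y',q[:,1].min(),q[:,1].max(),'z',q[:,2].max(),len(q))
plan([(.274,.589,.29,1.136),(.35,.25,.28,.5),(.519,-.414,.20,-.0)])
E
```

```text
top 0.64 y -0.3499982799457355 0.14697449279460167 z 0.04126664645506173 172
top 0.66 y -0.34688516834255523 -0.34688516834255523 z 0.017094995212694863 1
top 0.68 y 0.17584634705317514 0.19970489741367792 z 0.04205305028472206 75
top 0.7000000000000001 y -0.3491981959470777 0.19971101478843256 z 0.04092142212517191 351
top 0.7200000000000001 y -0.3490847200297158 0.19983040389824958 z 0.04078455456570418 468
top 0.7400000000000001 y -0.3483749276002339 0.11223652288157221 z 0.397757672828022 488
top 0.7600000000000001 y -0.34995330295225213 0.12886319124008166 z 0.4481492413620649 1158
top 0.7800000000000001 y -0.34998222839513404 0.12179326266815604 z 0.41510972124864154 2117
top 0.8000000000000002 y -0.3483032194431206 0.19962620355039623 z 0.41284306075539257 1312
side 0.64 y -0.27303516148106066 0.14609164130797214 z 0.04020977706606371 136
side 0.68 y 0.16816359597423303 0.19904875726741966 z 0.038073907395217765 54
side 0.7000000000000001 y -0.34966318527515705 0.19524226352799434 z 0.03808802925762206 440
side 0.7200000000000001 y -0.3498451885065562 0.1997546802961322 z 0.03
[... 645 characters left out ...]
0.13, 0.0], [0.0, 0.0, 0.029]], [[-0.22, -0.11, 0.01], [0.0, 0.0, 0.029]], [[-0.24, -0.08, 0.0], [0.0, 0.0, 0.028]], [[-0.26, -0.07, 0.03], [0.0, 0.0, 0.012]]]
[[[-0.26, -0.06, 0.03], [0.0, 0.0, 0.012]], [[-0.26, -0.05, 0.03], [0.0, 0.0, 0.012]], [[-0.26, -0.04, 0.03], [0.0, 0.0, 0.012]], [[-0.26, -0.03, 0.03], [0.0, 0.0, 0.012]], [[-0.26, -0.02, 0.03], [0.0, 0.0, 0.012]]]
[[[-0.26, 0.0, 0.03], [0.0, 0.0, 0.013]], [[-0.26, 0.01, 0.03], [0.0, 0.0, 0.012]], [[-0.26, 0.01, 0.03], [0.0, 0.0, 0.013]], [[-0.26, 0.03, 0.03], [0.0, 0.0, 0.012]], [[-0.26, 0.04, 0.03], [0.0, 0.0, 0.013]]]
[[[-0.26, 0.04, 0.04], [0.0, 0.0, 0.012]], [[-0.26, 0.06, 0.03], [0.0, 0.0, 0.013]]]
end [ 0.5194 -0.4131  0.2007]
```

Emit:
play_rows:
  series:
    - [[0.0,0.0,-0.19],[0.0,0.0,0.0]]
    - [[0.0,0.0,-0.19],[0.0,0.0,0.0]]
    - [[-0.15,-0.2,0.01],[0.0,0.0,0.029]]
    - [[-0.17,-0.18,0.01],[0.0,0.0,0.029]]
    - [[-0.18,-0.17,0.01],[0.0,0.0,0.029]]
  claw: 1

```text
t: 2.52
ee_pos: [0.3054, 0.4425, 0.2848]
eef_rot: [[-0.758, 0.652, 0.0], [0.652, 0.758, 0.0], [-0.0, 0.0, -1.0]]
contact_force: [-0.2, 0.9, 0.3]
grip_width: 1.001
```

Emit:
play_rows:
  series:
    - [[-0.2,-0.15,0.01],[0.0,0.0,0.029]]
    - [[-0.21,-0.13,0.0],[0.0,0.0,0.029]]
    - [[-0.22,-0.11,0.01],[0.0,0.0,0.029]]
    - [[-0.24,-0.08,0.0],[0.0,0.0,0.028]]
    - [[-0.26,-0.07,0.03],[0.0,0.0,0.012]]

```text
t: 3.15
ee_pos: [0.3637, 0.1963, 0.2754]
eef_rot: [[-0.447, 0.895, 0.002], [0.895, 0.447, 0.001], [-0.0, 0.002, -1.0]]
contact_force: [1.0, 0.1, 0.5]
grip_width: 1.002
```

Emit:
play_rows:
  series:
    - [[-0.26,-0.06,0.03],[0.0,0.0,0.012]]
    - [[-0.26,-0.05,0.03],[0.0,0.0,0.012]]
    - [[-0.26,-0.04,0.03],[0.0,0.0,0.012]]
    - [[-0.26,-0.03,0.03],[0.0,0.0,0.012]]
    - [[-0.26,-0.02,0.03],[0.0,0.0,0.012]]

```text
t: 3.78
ee_pos: [0.4252, -0.0603, 0.2449]
eef_rot: [[-0.27, 0.963, 0.001], [0.963, 0.27, -0.0], [-0.001, 0.001, -1.0]]
contact_force: [0.3, -0.1, 0.3]
grip_width: 1.003
```

Emit:
play_rows:
  series:
    - [[-0.26,0.0,0.03],[0.0,0.0,0.013]]
    - [[-0.26,0.01,0.03],[0.0,0.0,0.012]]
    - [[-0.26,0.01,0.03],[0.0,0.0,0.013]]
    - [[-0.26,0.03,0.03],[0.0,0.0,0.012]]
    - [[-0.26,0.04,0.03],[0.0,0.0,0.013]]

```text
t: 4.4
ee_pos: [0.4936, -0.3122, 0.2146]
eef_rot: [[-0.076, 0.997, 0.001], [0.997, 0.076, -0.0], [-0.0, 0.0, -1.0]]
contact_force: [0.8, 0.9, 0.1]
grip_width: 1.001
```

Emit:
play_rows:
  series:
    - [[-0.26,0.04,0.04],[0.0,0.0,0.012]]
    - [[-0.26,0.06,0.03],[0.0,0.0,0.013]]
    - [[0,0,0],[0,0,0]]

```text
t: 4.78
ee_pos: [0.519, -0.4157, 0.1986]
eef_rot: [[0.004, 1.0, -0.002], [1.0, -0.004, 0.002], [0.002, -0.002, -1.0]]
contact_force: [-1.0, 0.8, -0.3]
grip_width: 0.998
```

```bash
python3 - <<'E'
from h import *
for i in range(3):
    im,d=env.capture('side');s=env.sense();print(s['ee_pos'],Ro.from_matrix(s['eef_rot']).as_rotvec())
cv2.imwrite('pics/s2.png',im)
plan([(.5195,-.415,.03,0),(.5195,-.415,.005,0,.01)],3)
E
```

```text
[ 0.519  -0.414   0.1994] [-2.2231 -2.2167 -0.0003]
[ 0.5192 -0.413   0.2001] [-2.2223 -2.2186 -0.0005]
[ 0.5193 -0.4125  0.2007] [-2.2221 -2.2202 -0.0004]
[[[-0.003, 0.0, 0.213], [0.0, 0.0, 0.0]], [[-0.003, 0.0, 0.213], [0.0, 0.0, 0.0]], [[-0.004, 0.001, 0.214], [0.0, 0.0, 0.0]], [[-0.003, 0.0, 0.213], [0.0, 0.0, 0.0]], [[0.0, 0.0, 0.042], [0.0, 0.0, 0.0]]]
[[[0.0, 0.0, 0.042], [0.0, 0.0, 0.0]], [[0.0, 0.0, 0.041], [0.0, 0.0, 0.0]]]
end [ 0.5195 -0.415   0.0051]
```

View pics/s2.png

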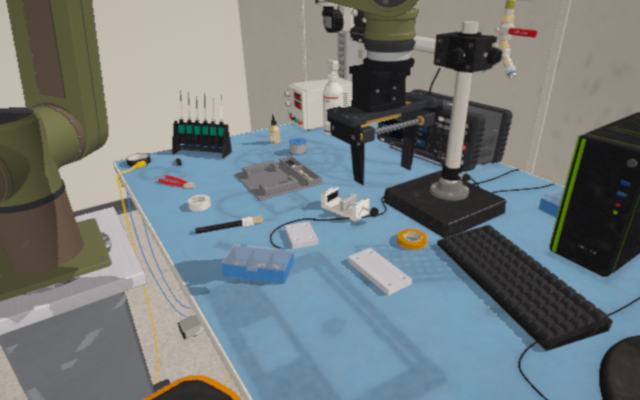

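The side view shows the gripper above the long plate at (378,270), with its jaws opening along x. I'll lower it.

Emit:
play_rows:
  series:
    - [[-0.003,0.0,0.213],[0.0,0.0,0.0]]
    - [[-0.003,0.0,0.213],[0.0,0.0,0.0]]
    - [[-0.004,0.001,0.214],[0.0,0.0,0.0]]
    - [[-0.003,0.0,0.213],[0.0,0.0,0.0]]
    - [[0.0,0.0,0.0],[0.0,0.0,0.0]]

```text
t: 5.55
ee_pos: [0.5173, -0.4121, 0.0267]
eef_rot: [[-0.0, 1.0, -0.006], [1.0, 0.0, 0.005], [0.005, -0.006, -1.0]]
contact_force: [-0.0, 0.4, -0.5]
grip_width: 0.998
```

Emit:
play_rows:
  series:
    - [[0.0,0.0,0.042],[0.0,0.0,0.0]]
    - [[0.0,0.0,0.042],[0.0,0.0,0.0]]
    - [[0.0,0.0,0.041],[0.0,0.0,0.0]]
    - [[0.0,0.0,0.0],[0.0,0.0,0.0]]

```text
t: 6.05
ee_pos: [0.5193, -0.4154, 0.0045]
eef_rot: [[0.001, 1.0, -0.001], [1.0, -0.001, 0.001], [0.001, -0.001, -1.0]]
contact_force: [-0.2, -0.7, 0.2]
grip_width: 0.998
```

Emit:
play_rows:
  series:
    - [[0.0,0.0,0.0],[0.0,0.0,0.0]]
    - [[0.0,0.0,0.0],[0.0,0.0,0.0]]
    - [[0.0,0.0,0.0],[0.0,0.0,0.0]]
    - [[0.0,0.0,0.0],[0.0,0.0,0.0]]
    - [[0.0,0.0,0.0],[0.0,0.0,0.0]]
  claw: -1

```text
t: 6.68
ee_pos: [0.5192, -0.4157, 0.0051]
eef_rot: [[0.001, 1.0, -0.001], [1.0, -0.001, 0.0], [0.0, -0.001, -1.0]]
contact_force: [-1.9, -0.1, 0.8]
grip_width: 0.564
```

Emit:
play_rows:
  series:
    - [[0,0,-0.05],[0,0,0]]
    - [[0,0,-0.1],[0,0,0]]
    - [[0,0,-0.15],[0,0,0]]
    - [[0,0,-0.2],[0,0,0]]
    - [[0,0,0],[0,0,0]]

```text
t: 7.3
ee_pos: [0.5223, -0.4181, 0.1113]
eef_rot: [[0.001, 1.0, 0.008], [1.0, -0.001, -0.007], [-0.007, 0.008, -1.0]]
contact_force: [-0.1, -0.2, -3.1]
grip_width: 0.566
```

```bash
python3 - <<'E'
from h import *
im,d=env.capture('side');cv2.imwrite('pics/s3.png',im[130:330,200:600].repeat(2,0).repeat(2,1))
s=env.sense();print(s['ee_pos'],s['grip_width'],s['contact_force'],s['wrist_torque'])
plan([(.5305,.062,.11,-.051,.05)],3)
E
```

```text
[ 0.5209 -0.4168  0.1081] 0.560812191471067 [-0.1272 -0.0481 -2.7853] [-0.0153  0.0714 -0.0255]
[[[0.239, 0.005, -0.002], [0.0, 0.0, 0.002]], [[0.239, 0.003, -0.002], [0.0, 0.0, 0.002]], [[0.24, 0.001, -0.002], [0.0, 0.0, 0.001]], [[0.239, 0.001, -0.002], [0.0, 0.0, 0.002]], [[0.24, -0.001, -0.002], [0.0, 0.0, 0.001]]]
[[[0.239, -0.001, -0.002], [0.0, 0.0, 0.002]], [[0.24, -0.003, -0.002], [0.0, 0.0, 0.001]], [[0.239, -0.004, -0.001], [0.0, 0.0, 0.002]], [[0.24, -0.005, -0.002], [0.001, 0.001, 0.001]], [[0.239, -0.006, 0.0], [0.0, 0.0, 0.002]]]
end [0.5306 0.062  0.1099]
```

View pics/s3.png

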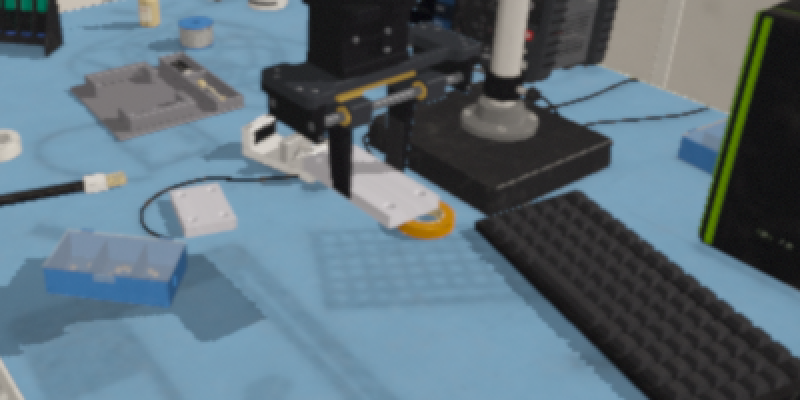

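The plate is held level at (370,180) in the crop, so I'll move it over the tray.

Emit:
play_rows:
  series:
    - [[0.12,0.003,0.0],[0.0,0.0,0.001]]
    - [[0.239,0.003,0.0],[0.0,0.0,0.002]]
    - [[0.24,0.001,-0.002],[0.0,0.0,0.002]]
    - [[0.239,0.001,-0.002],[0.0,0.0,0.002]]
    - [[0.24,-0.001,-0.002],[0.0,0.0,0.001]]

```text
t: 7.98
ee_pos: [0.5218, -0.1967, 0.1037]
eef_rot: [[0.026, 1.0, -0.004], [1.0, -0.026, 0.002], [0.002, -0.004, -1.0]]
contact_force: [0.2, -0.1, -2.2]
grip_width: 0.566
```

Emit:
play_rows:
  series:
    - [[0.239,-0.001,-0.002],[0.0,0.0,0.002]]
    - [[0.24,-0.003,-0.002],[0.0,0.0,0.001]]
    - [[0.239,-0.004,-0.001],[0.0,0.0,0.002]]
    - [[0.24,-0.005,-0.002],[0.0,0.0,0.001]]
    - [[0.239,-0.006,0.0],[0.0,0.0,0.002]]

```text
t: 8.6
ee_pos: [0.5261, 0.0418, 0.1054]
eef_rot: [[0.051, 0.999, -0.004], [0.999, -0.051, 0.0], [0.0, -0.004, -1.0]]
contact_force: [0.1, -1.0, -2.6]
grip_width: 0.564
```

Emit:
play_rows:
  series:
    - [[0.12,-0.003,0.0],[0.0,0.0,0.001]]
    - [[0,0,0],[0,0,0]]
    - [[0,0,0],[0,0,0]]

```text
t: 8.98
ee_pos: [0.5279, 0.0632, 0.1063]
eef_rot: [[0.054, 0.999, -0.003], [0.999, -0.054, -0.0], [-0.001, -0.002, -1.0]]
contact_force: [-0.5, 0.1, -2.6]
grip_width: 0.562
```

```bash
python3 - <<'E'
from h import *
C=[]
for c in('top','side'):
    im,d=env.capture(c);w=cloud(c,d)
    cv2.imwrite(f'pics/{c}4.png',cv2.resize(im[80:280,150:450],None,fx=2.6,fy=2.6,interpolation=cv2.INTER_CUBIC))
    C.append(w.reshape(-1,3))
s=env.sense();print(s['ee_pos'],s['eef_rot'],s['grip_width'])
p=s['ee_pos']
for w in C:
    k=(abs(w[:,0]-p[0])<.05)&(abs(w[:,1]-p[1])<.09)&(w[:,2]>.085)&(w[:,2]<.14)
    q=w[k];k=abs(q[:,1]-p[1])>.02;q=q[k]
    for sg in(-1,1):
        r=q[sg*(q[:,1]-p[1])>0]; print(sg,len(r),np.median(r,0) if len(r) else '', r.max(0) if len(r) else'',r.min(0) if len(r) else'')
    print(fit(lambda x,y:plate_m(.12)(x,y),np.where((w[:,2:]>.06),w,np.nan)-[0,0,p[2]-.005],p[:2],-.05,r=.09,ext=(.027+.01,-.065,.065)))
E
```

```text
[0.5286 0.0626 0.107 ] [[ 0.0556  0.9985 -0.0012]
 [ 0.9985 -0.0556 -0.0002]
 [-0.0003 -0.0012 -1.    ]] 0.5600346418058945
-1 402 [0.5263 0.023  0.113 ] [0.5539 0.0425 0.1179] [0.4988 0.003  0.1005]
1 0   
(array([ 0.5293,  0.0544, -0.0603]), np.float64(1.9995166714792365))
-1 236 [0.5252 0.0104 0.1126] [0.5575 0.0422 0.1155] [ 0.5003 -0.0023  0.1006]
1 92 [0.5371 0.1029 0.1131] [0.5607 0.1254 0.1156] [0.5053 0.0835 0.1016]
(array([ 0.5429,  0.0598, -0.2546]), np.float64(4.011544432062375))
```

View pics/top4.png

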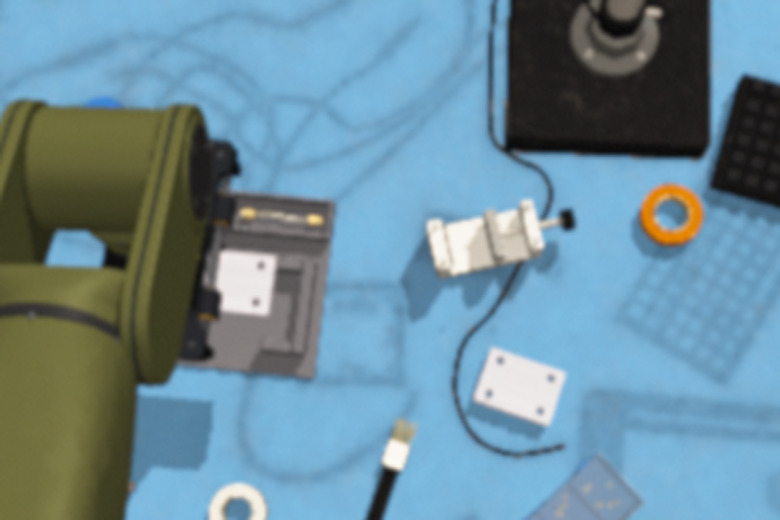

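View pics/side4.png

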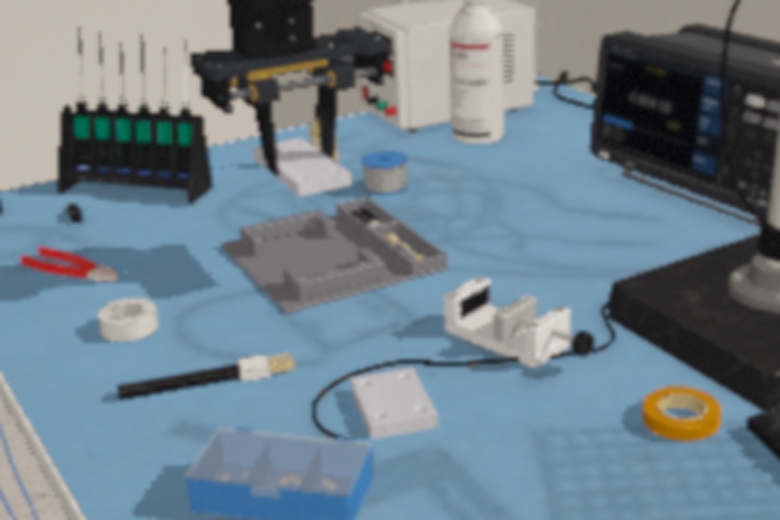

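```bash
python3 - <<'E'
from h import *
plan([(.531,.0625,.045,-.052,.03),(.531,.0625,.010,-.052,.012)],3)
E
```

```text
[[[0.0, 0.004, 0.103], [0.0, 0.0, 0.0]], [[0.0, 0.004, 0.103], [0.0, 0.0, -0.001]], [[0.0, 0.004, 0.104], [0.0, 0.0, 0.0]], [[0.0, 0.0, 0.058], [0.0, 0.0, 0.0]], [[0.0, 0.0, 0.058], [0.0, 0.0, 0.0]]]
[[[0.001, 0.0, 0.059], [0.0, 0.0, 0.0]]]
end [0.5309 0.0626 0.01  ]
```

Emit:
play_rows:
  series:
    - [[0.0,0.004,0.103],[0.0,0.0,0.0]]
    - [[0.0,0.004,0.103],[0.0,0.0,-0.001]]
    - [[0.0,0.004,0.104],[0.0,0.0,0.0]]
    - [[0,0,0],[0,0,0]]
    - [[0.0,0.0,0.04],[0.0,0.0,0.0]]

```text
t: 9.7
ee_pos: [0.5329, 0.0626, 0.0389]
eef_rot: [[0.052, 0.999, 0.003], [0.999, -0.052, 0.0], [0.0, 0.003, -1.0]]
contact_force: [0.3, -0.1, -2.9]
grip_width: 0.564
```

Emit:
play_rows:
  series:
    - [[0.0,0.0,0.04],[0.0,0.0,0.0]]
    - [[0,0,0.04],[0,0,0]]
    - [[0,0,0.04],[0,0,0]]
    - [[0,0,0],[0,0,0]]
    - [[0,0,0],[0,0,0]]

```text
t: 10.32
ee_pos: [0.5318, 0.0631, 0.0137]
eef_rot: [[0.051, 0.999, 0.0], [0.999, -0.051, -0.0], [-0.0, 0.0, -1.0]]
contact_force: [-0.2, 0.1, -3.1]
grip_width: 0.562
```

```bash
python3 - <<'E'
from h import *
for i in range(2):
    im,d=env.capture('side');s=env.sense();print(s['ee_pos'],s['contact_force'],s['wrist_torque'])
cv2.imwrite('pics/side5.png',cv2.resize(im[100:250,180:380],None,fx=3.8,fy=3.8,interpolation=cv2.INTER_CUBIC))
E
```

```text
[0.5319 0.0631 0.0139] [ 0.8444 -0.161  -1.8068] [-0.074   0.0586  0.0016]
[0.532  0.0632 0.0141] [ 0.6559  1.1506 -2.5045] [-0.0627  0.0862  0.0391]
```

View pics/side5.png

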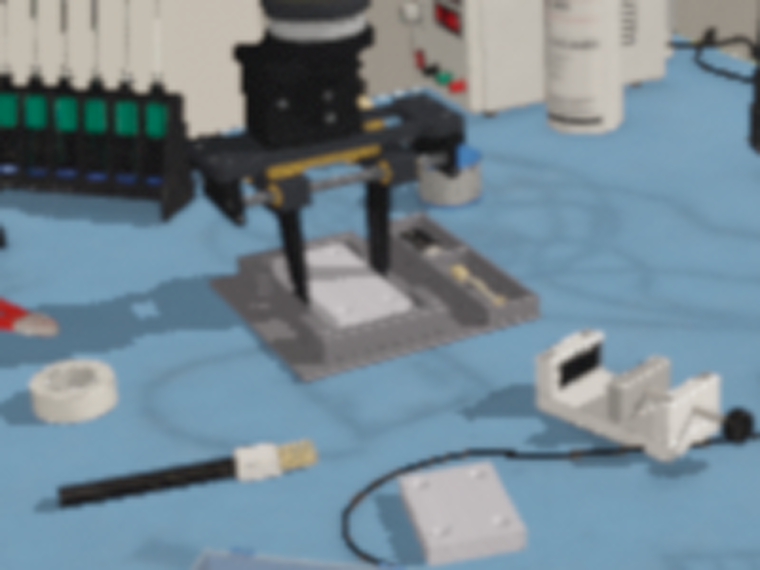

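The plate is inside the pocket walls at (350,285) in the crop, about 5 mm above the floor. I'll lower it gently.

Emit:
play_rows:
  series:
    - [[0.0,0.0,0.01],[0.0,0.0,0.0]]
    - [[0,0,0.01],[0,0,0]]
    - [[0,0,0],[0,0,0]]

```text
t: 10.8
ee_pos: [0.5314, 0.0631, 0.0094]
eef_rot: [[0.052, 0.999, -0.001], [0.999, -0.052, -0.0], [-0.0, -0.001, -1.0]]
contact_force: [0.0, 1.0, -2.2]
grip_width: 0.562
```

Emit:
play_rows:
  series:
    - [[0.0,0.0,0.005],[0.0,0.0,0.0]]
    - [[0,0,0.0],[0,0,0]]
    - [[0,0,0],[0,0,0]]

```text
t: 11.18
ee_pos: [0.5317, 0.0631, 0.0091]
eef_rot: [[0.051, 0.999, -0.0], [0.999, -0.051, -0.0], [-0.0, -0.0, -1.0]]
contact_force: [-1.8, -0.4, 3.4]
grip_width: 0.568
```

Emit:
play_rows:
  series:
    - [[0,0,0],[0,0,0]]
    - [[0,0,0.0],[0,0,0]]
    - [[0,0,0],[0,0,0]]
    - [[0,0,0],[0,0,0]]
  claw: 1

```text
t: 11.68
ee_pos: [0.5317, 0.0631, 0.0086]
eef_rot: [[0.052, 0.999, 0.0], [0.999, -0.052, 0.0], [0.0, 0.0, -1.0]]
contact_force: [-0.8, 0.5, -0.1]
grip_width: 0.931
```

Emit:
play_rows:
  series:
    - [[0,0,-0.1],[0,0,0]]
    - [[0,0,-0.2],[0,0,0]]
    - [[0,0,-0.25],[0,0,0]]

```text
t: 12.05
ee_pos: [0.5305, 0.0631, 0.1185]
eef_rot: [[0.052, 0.999, -0.003], [0.999, -0.052, -0.0], [-0.0, -0.003, -1.0]]
contact_force: [0.1, 0.3, 0.2]
grip_width: 0.998
```

```bash
python3 - <<'E'
from h import *
plan([(.56,-.03,.14,.1),(.6045,-.187,.14,.275)],3)
E
```

```text
[[[-0.229, 0.085, -0.054], [0.0, 0.0, -0.024]], [[-0.234, 0.068, -0.054], [-0.001, 0.0, -0.024]], [[-0.268, 0.048, 0.0], [0.0, 0.0, -0.019]], [[-0.27, 0.032, 0.0], [0.0, 0.0, -0.018]], [[-0.271, 0.017, 0.0], [0.0, 0.0, -0.019]]]
end [ 0.6046 -0.1869  0.14  ]
```

Emit:
play_rows:
  series:
    - [[-0.229,0.085,-0.054],[0.0,0.0,-0.024]]
    - [[-0.234,0.068,-0.054],[0.0,0.0,-0.024]]
    - [[-0.268,0.048,0.0],[0.0,0.0,-0.019]]
    - [[-0.27,0.032,0.0],[0.0,0.0,-0.018]]
    - [[-0.271,0.017,0.0],[0.0,0.0,-0.019]]

```text
t: 12.68
ee_pos: [0.606, -0.1886, 0.1403]
eef_rot: [[-0.274, 0.962, 0.0], [0.962, 0.274, -0.0], [-0.0, 0.0, -1.0]]
contact_force: [1.1, -0.3, 0.6]
grip_width: 1.003
```

Emit:
play_rows:
  series:
    - [[0,0,0],[0,0,0]]
    - [[0,0,0],[0,0,0]]

```text
t: 12.92
ee_pos: [0.6053, -0.1865, 0.1398]
eef_rot: [[-0.271, 0.963, -0.001], [0.963, 0.271, 0.001], [0.001, -0.001, -1.0]]
contact_force: [0.5, 0.7, 0.1]
grip_width: 0.999
```

```bash
python3 - <<'E'
from h import *
C=[]
for c in('top','side'):
    im,d=env.capture(c);w=cloud(c,d);C.append(w.reshape(-1,3))
    cv2.imwrite(f'pics/{c}6.png',cv2.resize(im[80:280,170:470],None,fx=2.6,fy=2.6,interpolation=cv2.INTER_CUBIC))
P=np.r_[C[0],C[1]]
s=env.sense();print(s['ee_pos'],s['eef_rot'][:2,1])
def pl(x,y):
    z=plate_m(.12)(x,y);return np.where(z>0,.016,.004)
for p in(C[0],C[1]):
    print('plate in tray',fit(pl,p,(.531,.0625),-.05,r=.09,ext=(.034,-.068,.068),dx=.01))
plan([(.6045,-.187,.05,.275,.03),(.6045,-.187,.005,.275,.012)],3)
E
```

```text
[ 0.6053 -0.1856  0.14  ] [0.9621 0.2727]
plate in tray (array([ 0.5324,  0.0626, -0.0445]), np.float64(1.925566737311881))
plate in tray (array([ 0.5327,  0.0602, -0.0508]), np.float64(1.7376166738860699))
[[[-0.002, -0.001, 0.113], [0.0, 0.0, 0.0]], [[-0.001, -0.001, 0.112], [0.0, 0.0, 0.0]], [[-0.002, -0.002, 0.113], [0.0, 0.0, 0.0]], [[-0.001, -0.001, 0.112], [0.0, 0.0, 0.0]], [[0.0, 0.0, 0.056], [0.0, 0.0, 0.0]]]
[[[0.0, 0.0, 0.056], [0.0, 0.0, 0.0]], [[0.0, 0.0, 0.057], [0.0, 0.0, 0.0]], [[0.0, 0.0, 0.056], [0.0, 0.0, 0.0]]]
end [ 0.6046 -0.1869  0.005 ]
```

View pics/side6.png

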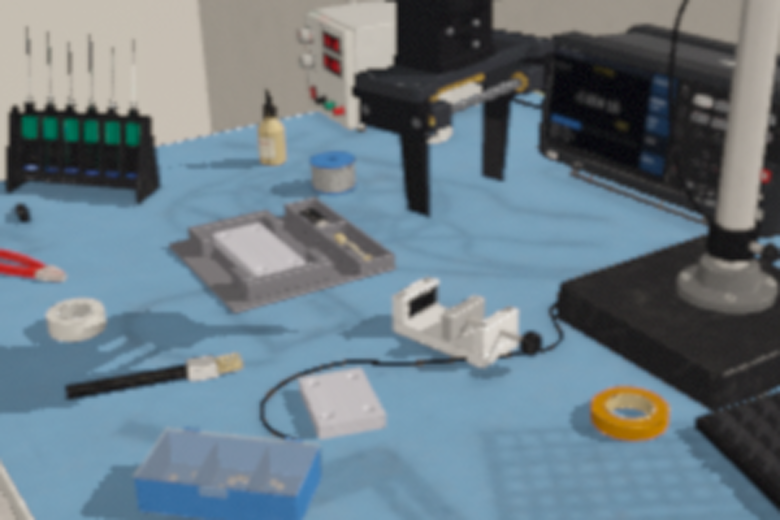

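View pics/top6.png

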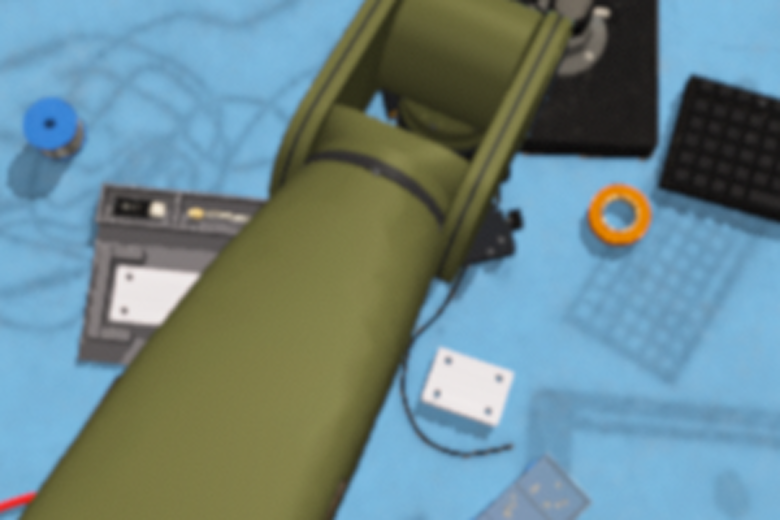

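The side view shows the plate flat in the pocket at (258,248). The fit puts it within 2 mm of the centre. The gripper is above the clamp, so I'll go down.

Emit:
play_rows:
  series:
    - [[-0.002,-0.001,0.113],[0.0,0.0,0.0]]
    - [[-0.001,-0.001,0.112],[0.0,0.0,0.0]]
    - [[-0.002,-0.002,0.113],[0.0,0.0,0.0]]
    - [[-0.001,-0.001,0.112],[0.0,0.0,0.0]]
    - [[0,0,0],[0.0,0.0,0.0]]

```text
t: 13.65
ee_pos: [0.6029, -0.1871, 0.0471]
eef_rot: [[-0.272, 0.962, -0.005], [0.962, 0.272, 0.002], [0.003, -0.004, -1.0]]
contact_force: [-1.2, 0.5, -0.0]
grip_width: 0.998
```

```bash
python3 - <<'E'
from h import *
im,d=env.capture('side')
cv2.imwrite('pics/side7.png',cv2.resize(im[130:250,280:440],None,fx=4.8,fy=4.8,interpolation=cv2.INTER_CUBIC))
s=env.sense();print(s['ee_pos'],s['contact_force'])
E
```

```text
[ 0.6041 -0.1877  0.0489] [ 0.126  -0.2559 -0.1931]
```

View pics/side7.png

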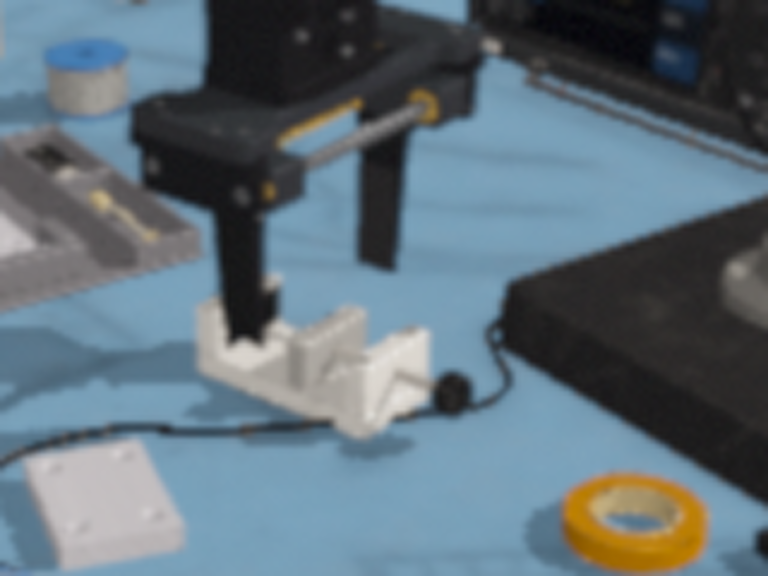

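The fingers straddle the clamp and the near tip at (245,340) will come down beside the foot, so I'll carry on down and close.

Emit:
play_rows:
  series:
    - [[0,0,0.056],[0.0,0.0,0.0]]
    - [[0.0,0.0,0.056],[0.0,0.0,0.0]]
    - [[0,0,0.056],[0,0,0]]
    - [[0,0,0.055],[0,0,0]]
    - [[0,0,0],[0,0,0]]

```text
t: 14.32
ee_pos: [0.6039, -0.1879, 0.004]
eef_rot: [[-0.272, 0.962, -0.003], [0.962, 0.272, 0.001], [0.002, -0.002, -1.0]]
contact_force: [0.3, -0.1, -0.7]
grip_width: 0.998
```

Emit:
play_rows:
  series:
    - [[0.0,0.0,0.0],[0.0,0.0,0.0]]
    - [[0.0,0.0,0.0],[0.0,0.0,0.0]]
    - [[0.0,0.0,0.0],[0.0,0.0,0.0]]
    - [[0.0,0.0,0.0],[0.0,0.0,0.0]]
    - [[0.0,0.0,0.0],[0.0,0.0,0.0]]
  claw: -1

```text
t: 14.95
ee_pos: [0.6046, -0.1884, 0.0058]
eef_rot: [[-0.272, 0.962, -0.001], [0.962, 0.272, -0.0], [-0.0, -0.001, -1.0]]
contact_force: [-3.9, -2.0, 3.9]
grip_width: 0.534
```

Emit:
play_rows:
  series:
    - [[0.0,0.0,0.0],[0.0,0.0,0.0]]
    - [[0.0,0.0,0.0],[0.0,0.0,0.0]]

```text
t: 15.2
ee_pos: [0.6045, -0.1884, 0.0057]
eef_rot: [[-0.272, 0.962, -0.001], [0.962, 0.272, -0.0], [0.0, -0.001, -1.0]]
contact_force: [-2.5, 0.2, 1.8]
grip_width: 0.524
```

Emit:
play_rows:
  series:
    - [[0.0,0.0,-0.05],[0.0,0.0,0.0]]
    - [[0.0,0.0,-0.1],[0.0,0.0,0.0]]
    - [[0,0,-0.15],[0,0,0]]
    - [[0,0,-0.12],[0,0,0]]
    - [[0,0,0],[0,0,0]]

```text
t: 15.82
ee_pos: [0.6073, -0.1891, 0.0936]
eef_rot: [[-0.272, 0.962, 0.007], [0.962, 0.272, -0.002], [-0.004, 0.006, -1.0]]
contact_force: [-0.3, 0.5, -4.8]
grip_width: 0.521
```

```bash
python3 - <<'E'
from h import *
im,d=env.capture('side')
cv2.imwrite('pics/side8.png',cv2.resize(im[110:230,270:430],None,fx=4.8,fy=4.8,interpolation=cv2.INTER_CUBIC))
s=env.sense();print(s['ee_pos'],s['contact_force'],s['wrist_torque'],s['grip_width'])
plan([(.531,.062,.10,-.05,.035)],3)
E
```

```text
[ 0.606  -0.1886  0.0914] [-0.3368 -0.9129 -4.6262] [-0.0749  0.036   0.0115] 0.5252562936949174
[[[0.163, -0.003, -0.006], [0.0, 0.0, 0.013]], [[0.163, -0.009, -0.006], [0.0, 0.0, 0.013]], [[0.163, -0.016, -0.006], [0.0, 0.0, 0.013]], [[0.162, -0.022, -0.006], [0.0, 0.0, 0.013]], [[0.161, -0.029, -0.005], [0.0, 0.0, 0.013]]]
[[[0.16, -0.036, -0.006], [0.0, 0.0, 0.013]], [[0.158, -0.042, -0.005], [0.001, 0.0, 0.013]], [[0.156, -0.048, -0.005], [0.0, 0.0, 0.013]]]
end [0.5311 0.0621 0.0999]
```

View pics/side8.png

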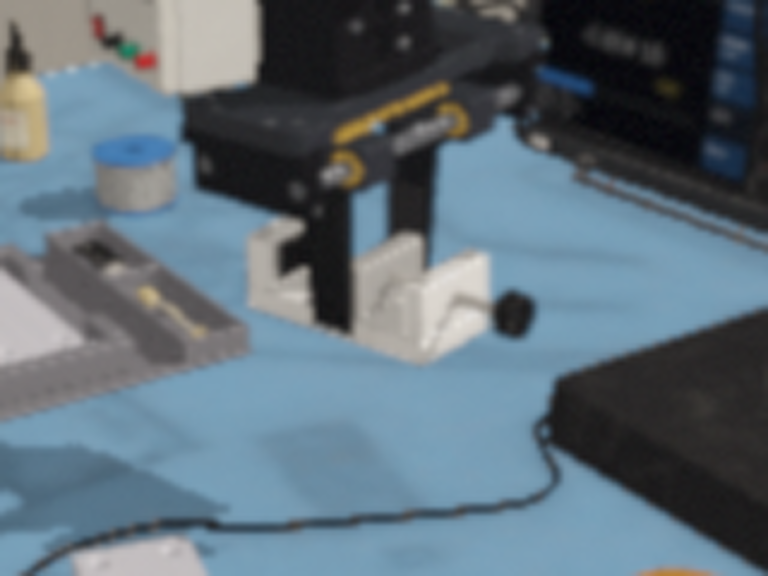

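The clamp is held level between the fingers at (350,290). I'll carry it over the tray.

Emit:
play_rows:
  series:
    - [[0.163,-0.003,-0.006],[0.0,0.0,0.013]]
    - [[0.163,-0.009,-0.006],[0.0,0.0,0.013]]
    - [[0.163,-0.016,-0.006],[0.0,0.0,0.013]]
    - [[0.162,-0.022,-0.006],[0.0,0.0,0.013]]
    - [[0.161,-0.029,-0.005],[0.0,0.0,0.013]]

```text
t: 16.5
ee_pos: [0.5566, -0.0305, 0.0938]
eef_rot: [[-0.069, 0.998, -0.003], [0.998, 0.069, 0.001], [0.001, -0.003, -1.0]]
contact_force: [0.1, -0.1, -4.6]
grip_width: 0.521
```

Emit:
play_rows:
  series:
    - [[0.16,-0.036,-0.006],[0.0,0.0,0.013]]
    - [[0.158,-0.042,-0.005],[0.0,0.0,0.013]]
    - [[0.156,-0.048,-0.005],[0.0,0.0,0.013]]
    - [[0,0,0],[0,0,0]]
    - [[0,0,0],[0,0,0]]

```text
t: 17.12
ee_pos: [0.5295, 0.0621, 0.0977]
eef_rot: [[0.051, 0.999, -0.001], [0.999, -0.051, -0.0], [-0.0, -0.001, -1.0]]
contact_force: [0.3, 0.2, -4.3]
grip_width: 0.525
```

```bash
python3 - <<'E'
from h import *
C={}
for c in('top','side'):
    im,d=env.capture(c);w=cloud(c,d).reshape(-1,3);C[c]=w
cv2.imwrite('pics/side9.png',cv2.resize(im[110:230,200:360],None,fx=4.8,fy=4.8,interpolation=cv2.INTER_CUBIC))
s=env.sense();p=np.array(s['ee_pos']);R=np.array(s['eef_rot']);print(p,s['contact_force'],s['grip_width'])
# points in clamp-like frame: tool y->x_c, tool x->y_c, up = -tool z ; z rel to foot underside = tcp z-.0055
for c,w in C.items():
    q=(w-p)@R;q=np.c_[q[:,1],q[:,0],-q[:,2]+.0055]
    k=(abs(q[:,0])<.04)&(abs(q[:,1])<.11)&(q[:,2]>-.01)&(q[:,2]<.05);q=q[k]
    print(c,len(q),'y range',np.percentile(q[:,1],[0,2,50,98,100]) if len(q) else '')
    k=(q[:,2]>.033)&(q[:,2]<.042);h=np.histogram(q[k][:,1],bins=np.arange(-.1,.08,.006));print([(round(a,3),int(n)) for a,n in zip(h[1],h[0]) if n])
plan([(.531,.061,.055,-.05,.02)],3)
E
```

```text
[0.53   0.0616 0.0981] [ 0.3    -0.1313 -3.5834] 0.5217842614586253
top 463 y range [-0.0866 -0.0857 -0.0412 -0.0103 -0.0056]
[(np.float64(-0.088), 11), (np.float64(-0.082), 16), (np.float64(-0.076), 3), (np.float64(-0.052), 35), (np.float64(-0.046), 56), (np.float64(-0.04), 29), (np.float64(-0.01), 9)]
side 703 y range [-0.0899 -0.0879 -0.0144  0.0489  0.0583]
[(np.float64(-0.094), 2), (np.float64(-0.088), 8), (np.float64(-0.082), 4), (np.float64(-0.076), 1), (np.float64(-0.058), 3), (np.float64(-0.052), 41), (np.float64(-0.046), 17), (np.float64(-0.04), 5), (np.float64(-0.022), 1), (np.float64(-0.016), 52), (np.float64(-0.01), 28), (np.float64(-0.004), 8), (np.float64(0.002), 4), (np.float64(0.008), 2), (np.float64(0.032), 6), (np.float64(0.038), 18), (np.float64(0.044), 12), (np.float64(0.05), 5), (np.float64(0.056), 1)]
[[[-0.001, 0.002, 0.072], [0.0, 0.0, 0.0]], [[-0.001, 0.002, 0.072], [0.0, 0.0, 0.0]], [[-0.001, 0.001, 0.072], [0.0, 0.0, -0.001]]]
end [0.5309 0.061  0.0549]
```

View pics/side9.png

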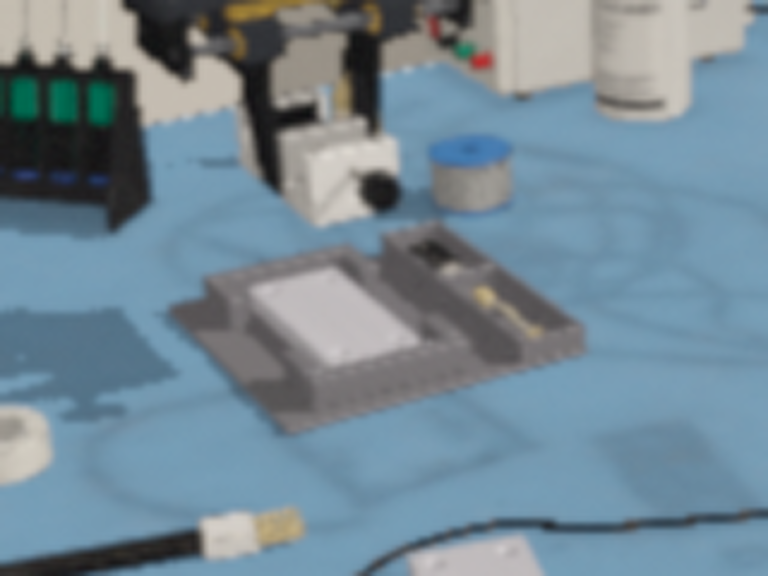

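In hand, the foot centre lies about under the TCP: the jaws show at -47 and +45 mm, the knob end at -89 mm. The plate at (335,315) lies flat in the pocket. I'll descend.

Emit:
play_rows:
  series:
    - [[0.001,0.002,0.072],[0.0,0.0,0.0]]
    - [[0.001,0.002,0.072],[0.0,0.0,0.0]]
    - [[0.001,0.001,0.072],[0.0,0.0,0.0]]
    - [[0,0,0.05],[0,0,0]]
    - [[0,0,0.04],[0,0,0]]

```text
t: 17.85
ee_pos: [0.5308, 0.0629, 0.0364]
eef_rot: [[0.052, 0.999, -0.001], [0.999, -0.052, -0.0], [-0.0, -0.001, -1.0]]
contact_force: [0.6, -0.1, -3.6]
grip_width: 0.519
```

Emit:
play_rows:
  series:
    - [[0,0,0.025],[0.0,0.0,0.0]]
    - [[0,0,0.0],[0.0,0.0,0.0]]
    - [[0,0,0],[0.0,0.0,0.0]]

```text
t: 18.23
ee_pos: [0.5315, 0.0629, 0.0329]
eef_rot: [[0.051, 0.999, 0.001], [0.999, -0.051, 0.0], [0.0, 0.001, -1.0]]
contact_force: [0.1, 0.6, -4.0]
grip_width: 0.522
```

```bash
python3 - <<'E'
from h import *
for i in range(2):
    im,d=env.capture('side');s=env.sense();print(s['ee_pos'],s['contact_force'])
cv2.imwrite('pics/side10.png',cv2.resize(im[110:230,200:360],None,fx=4.8,fy=4.8,interpolation=cv2.INTER_CUBIC))
E
```

```text
[0.5317 0.0629 0.0331] [ 0.5101 -0.6964 -3.9283]
[0.5316 0.0629 0.0331] [ 1.1251  0.5615 -3.8049]
```

View pics/side10.png

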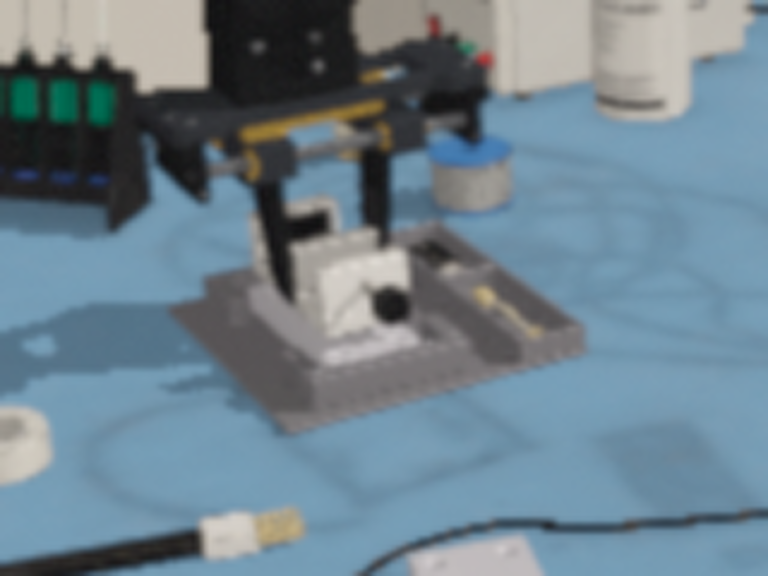

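The clamp hovers over the plate at (335,290), square in the pocket with about 11 mm to go.

Emit:
play_rows:
  series:
    - [[0,0,0.025],[0.0,0.0,0.0]]
    - [[0,0,0.015],[0.0,0.0,0.0]]
    - [[0,0,0.01],[0.0,0.0,0.0]]
    - [[0,0,0],[0,0,0]]
    - [[0,0,0],[0,0,0]]

```text
t: 18.95
ee_pos: [0.5312, 0.0629, 0.0225]
eef_rot: [[0.052, 0.999, 0.0], [0.999, -0.052, -0.0], [-0.0, 0.0, -1.0]]
contact_force: [-1.2, -0.4, -4.7]
grip_width: 0.521
```

Emit:
play_rows:
  series:
    - [[0,0,0.005],[0.0,0.0,0.0]]
    - [[0,0,0],[0,0,0]]
    - [[0,0,0],[0,0,0]]

```text
t: 19.32
ee_pos: [0.5314, 0.0629, 0.0218]
eef_rot: [[0.051, 0.999, 0.001], [0.999, -0.051, 0.0], [0.0, 0.001, -1.0]]
contact_force: [-1.0, -1.1, -1.7]
grip_width: 0.521
```

Emit:
play_rows:
  series:
    - [[0,0,0.003],[0.0,0.0,0.0]]
    - [[0,0,0],[0,0,0]]
    - [[0,0,0],[0,0,0]]

```text
t: 19.7
ee_pos: [0.5314, 0.0629, 0.0217]
eef_rot: [[0.051, 0.999, 0.0], [0.999, -0.051, -0.0], [-0.0, 0.0, -1.0]]
contact_force: [-3.4, -1.1, 5.5]
grip_width: 0.52
```

It has seated, with the force rising from -4 to +5.5 N. I'll release it and retreat.

Emit:
play_rows:
  series:
    - [[0,0,0],[0.0,0.0,0.0]]
    - [[0,0,0],[0,0,0]]
    - [[0,0,0],[0,0,0]]
    - [[0,0,0],[0,0,0]]
    - [[0,0,0],[0,0,0]]
  claw: 1

```text
t: 20.32
ee_pos: [0.5311, 0.0629, 0.0208]
eef_rot: [[0.052, 0.999, 0.0], [0.999, -0.052, -0.0], [-0.0, 0.0, -1.0]]
contact_force: [-0.3, 0.7, -0.3]
grip_width: 0.969
```

Emit:
play_rows:
  series:
    - [[0,0,-0.06],[0.0,0.0,0.0]]
    - [[0,0,-0.2],[0,0,0]]
    - [[0,0,-0.3],[0,0,0]]
    - [[0,0,-0.25],[0,0,0]]
    - [[0,0,0],[0,0,0]]

```text
t: 20.95
ee_pos: [0.5346, 0.063, 0.1899]
eef_rot: [[0.051, 0.999, 0.012], [0.999, -0.051, 0.0], [0.001, 0.012, -1.0]]
contact_force: [-0.1, 0.9, 0.1]
grip_width: 1.002
```

Emit:
play_rows:
  series:
    - [[-0.25,0,0],[0.0,0.0,0.0]]
    - [[-0.3,0,0],[0,0,0]]
    - [[-0.3,0,0],[0,0,0]]
    - [[-0.3,0,0],[0,0,0]]
    - [[-0.25,0,0],[0,0,0]]

```text
t: 21.58
ee_pos: [0.5157, -0.2186, 0.1819]
eef_rot: [[0.052, 0.999, -0.001], [0.999, -0.052, 0.001], [0.001, -0.001, -1.0]]
contact_force: [0.3, 0.5, 0.2]
grip_width: 0.999
```

```bash
python3 - <<'E'
from h import *
C={}
for c in('top','side'):
    im,d=env.capture(c);w=cloud(c,d).reshape(-1,3);C[c]=w
    o=(110,200) if c=='side' else (120,170)
    cv2.imwrite(f'pics/{c}11.png',cv2.resize(im[o[0]:o[0]+120,o[1]:o[1]+160],None,fx=4.8,fy=4.8,interpolation=cv2.INTER_CUBIC))
s=env.sense();print(s['t'],s['ee_pos'],s['contact_force'],s['grip_width'])
tc=np.array([.531,.0625]);th=-.051
for c,w in C.items():
    v,f=fit(clamp_m,np.where(w[:,2:]<.07,w,np.nan)-[0,0,.016],(.531,.044),th,r=.1,ext=(.024,-.04,.075),dx=.02)
    a=v[2];foot=v[:2]+.0185*np.array([-np.sin(a),np.cos(a)]);dd=foot-tc
    print(c,v,f,'foot in tray',np.cos(th)*dd[0]+np.sin(th)*dd[1],-np.sin(th)*dd[0]+np.cos(th)*dd[1],'dyaw',a-th)
    d=w-[*tc,0];x=np.cos(th)*d[:,0]+np.sin(th)*d[:,1];y=-np.sin(th)*d[:,0]+np.cos(th)*d[:,1]
    k=(abs(x)<.018)&(y>.003)&(y<.034);print('foot top z',np.nanmedian(w[k][:,2]),k.sum())
    k=(abs(x)<.02)&(y>.041)&(y<.051);print('jaw top z',np.nanmedian(w[k][:,2]),k.sum())
    k=(abs(x)<.02)&(y<-.042)&(y>-.051);print('jaw2 top z',np.nanmedian(w[k][:,2]),k.sum())
    print('short',fit(plate_m(.076),w,(.461,-.227),-.29,r=.06))
E
```

```text
21.675 [ 0.5155 -0.2205  0.1819] [-0.2786  0.6624 -0.1038] 1.0004795813053748
top [ 0.5348  0.0479 -0.0723] 2.376169590056057 foot in tray 0.004951627714251673 0.0041352139462073 dyaw -0.02126465745350569
foot top z 0.028269099956555355 155
jaw top z 0.05412549617585838 75
jaw2 top z 0.05133286924162106 93
short (array([ 0.4612, -0.2276, -0.2932]), np.float64(1.8653003909572954))
side [0.5495 0.046  0.1172] 5.118666522290055 foot in tray 0.01620200991899489 0.002668016565184418 dyaw 0.16823476486883088
foot top z 0.027910442134208457 9
jaw top z 0.051556442565931365 60
jaw2 top z 0.040992842147198005 134
short (array([ 0.4634, -0.226 , -0.2947]), np.float64(1.3802405937234696))
```

View pics/side11.png

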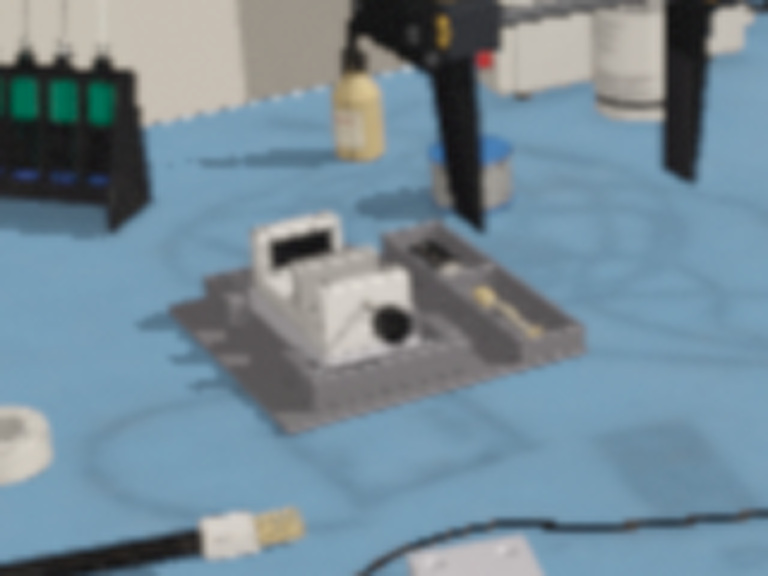

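View pics/top11.png

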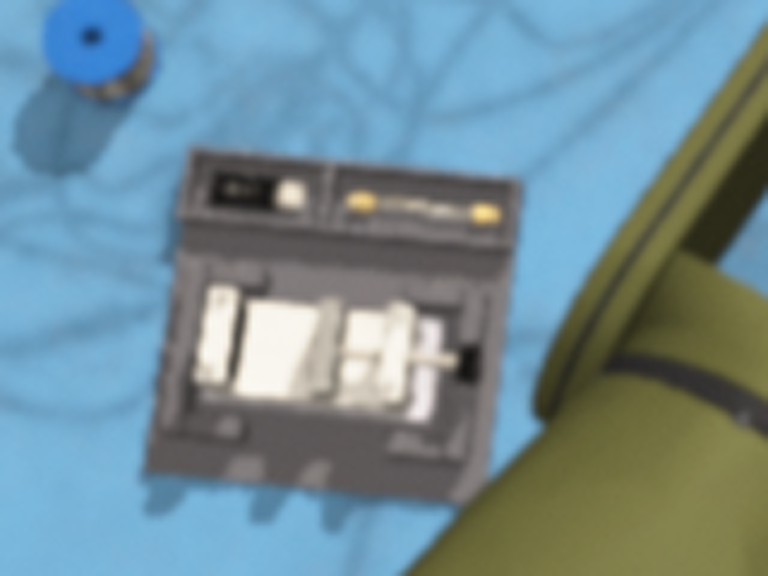

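The top view shows the clamp square on the plate at (315,345). Foot top at 28 mm and jaw tops at about 54 mm match the expected heights. I'll hand it in.

Emit:
play_rows:
  series:
    - [[0,0,0],[0,0,0]]
    - [[0,0,0],[0,0,0]]
    - [[0,0,0],[0,0,0]]

```text
t: 22.05
ee_pos: [0.5168, -0.2155, 0.1827]
eef_rot: [[0.05, 0.999, -0.0], [0.999, -0.05, 0.0], [0.0, -0.0, -1.0]]
contact_force: [0.1, -0.3, 0.4]
grip_width: 0.999
```

```bash
python3 - <<'E'
from station import env
s=env.sense();print(s['t'],s['ee_pos'],s['contact_force']);print(env.close_job())
E
```

```text
22.05 [ 0.516827   -0.21549915  0.18272756] [ 0.12331997 -0.28883474  0.39183696]
the job is handed in; nothing more can be done
None
```

I laid the long base plate in the big pocket and released it, then set the clamp upright on top of it. I released the clamp, backed off and handed in at 22 s; no verdict was reported.

**What the last checks showed:**
- **Plate:** before the clamp went on, it was about 2 mm from the pocket centre and in line within about 0.4°.
- **Clamp (top camera):** the foot was about 5 mm off across and 4 mm off along, and about 1° out of line. The foot top was at 28 mm and the jaw tops at 51–54 mm, as expected with the clamp on the plate.
- **Short plate:** it had moved less than about 1 mm.
- **Robot:** it was clear of everything, with the force reading about zero.

**One check disagreed:** the final fit from the side camera put the clamp 16 mm off across and about 10° out of line. If that were right, it would miss the 14 mm limit across. The side view of the clamp was partly hidden and this fit was poor (error 5.1, against 2.4 from the top). I trusted the top view, which also matched the pictures and where the arm let go.

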